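# Open the watch-parts drawer and raise its telescoping loupe

### The job

Pull the drawer of the low wooden box all the way out to its stop, then squeeze in the button on the side of the telescoping loupe's grip to unlock it and draw the loupe straight up, past its first stop to the second, so that it stands at full height. Finish while still holding the loupe by its grip at full height, with the drawer still fully out, and leave the other things on the bench and on the box alone.

Things in the scene. Friction and masses are not known exactly. Their poses are not given: they have to be found in the camera images.
- cabinet: Low box of light wood, fixed to the bench, 240 deep (x) x 240 wide (y) x 125 high mm, one drawer in its front. Origin: centre of its underside, on the bench. Its own -x axis points out of its front towards the robot: the drawer slides along that; z is up. Its place and yaw vary. The front face is 120 mm from the origin.
- drawer_handle (a point): Middle of the steel bar handle of the drawer. The bar is about 10 mm thick, 100 mm long, level, along the box's y, and stands 35 mm off the drawer's front (clear gap behind it about 29 mm); 100 mm above the bench, 25 mm below the top of the box, 10 mm below the upper edge of the drawer's front at 110 mm above the bench. It moves with the drawer.
- drawer (a joint): How far the drawer is out, m: 0 shut, 0.14 at its stop. May start slightly open. About 2.5 N of friction; it stays where it is left. Drawer: front panel 14 mm thick and 210 mm wide; tray inside 194 mm wide with side walls 66 mm above the bench and floor 22 mm above the bench.
- loupe_head: Black grip block of the loupe on its telescoping post in the drawer (hidden while the drawer is shut), 24 (x) x 30 (y) x 34 (z) mm, axes as the box's. Origin: its centre; mid-width in the drawer, 65 mm behind the outer face of the drawer's front, 85 mm above the bench stowed, 169 mm at full height. Hold it by closing along its y, one finger on the button. Let go, it sinks back.
- loupe_lens (a point): Centre of the loupe's lens ring, 40 mm diameter, 12 mm thick, level, fixed to the grip block's +x side with its centre 48 mm from the block's centre and 4 mm above it. With the drawer fully out the block's centre is 75 mm in front of the box, the ring between them; the block's -x side is free.
- button_face (a point): Middle of the outer face of the steel button, 14 x 14 mm, that sticks out 6 mm from the middle of the grip block's +y side (so block and button are 36 mm wide together, 30 mm when pressed flush).
- loupe_button (a joint): How far the button is pressed into the block, towards -y, m: 0 out, 0.006 flush with the block, which takes about 6 N. It springs out when let go. From about 4 mm pressed the post is unlocked; unpressed, the lock holds the head down. It need only be kept pressed for the first 25 mm of the pull.
- loupe_inner (a joint): Extension of the thin inner tube that carries the head, vertical, m: 0 stowed, 0.042 at the first stop. Slides easily (head weight 3 N), and comes out first.
- loupe_middle (a joint): Extension of the thicker middle tube, vertical, m: 0 stowed, 0.042 at its stop, which is the second stop. Stiffer (4 N friction), so it follows after the inner tube has reached its stop: full pull about 8 N. Full lift of the head is the sum, 0.084 m; both tubes end on hard stops.
- jar: Bystander: white-capped jar, 48 diameter x 52 mm, on top of the box, behind its middle.
- bezel: Bystander: steel ring, 44 diameter x 10 mm, on top of the box, behind its middle.
- oil_bottle: Bystander: small bottle, 30 diameter x 62 mm, standing on the bench to the left of the box's front.
- case_cushion: Bystander: black rubber cushion with a steel disc on it, 56 diameter x 22 mm, on the bench left of the way of the drawer.
- screwdriver: Bystander: screwdriver, 120 mm long, lying on the bench right of the way of the drawer.
- tip_block: Bystander: wooden block with dark steel tips, 80 x 60 x 40 mm, on the bench right of the box's front.

How it is judged:
By the outcome, as a careful person would: the job done as asked, in the order asked, and still so for the second after the job is handed in, while the arm keeps its last pose, push and grip.
It also fails if it takes over 45 s, if anything falls off the work surface, if the arm or the gripper's body presses on something with over 40 N, if the wrist force passes 120 N, or if a joint passes its speed limit or range.

### The arm

A 7-joint arm with a two-finger parallel gripper is mounted at the origin on the work surface. World frame = base frame: x ahead of the robot, y to its left, z up, the work surface at z = 0. Lengths are in m, angles in rad, forces in N, time in s.
With the tool pointing down it reaches from about 0.425 to 0.925 m from the base axis. Payload 6.8 kg.
Tool frame: the origin (TCP) lies midway between the tips of the shut fingers; the grasp point (between the pads) lies 19 mm behind it; z points along the fingers, y is the line along which they close (so a half turn about z gives the same grasp; the last joint's range is limited). The gripper opens to 85 mm and grips with 20 to 120 N. Pads are 22 mm wide; open, the fingers measure 114 mm over their backs; the gripper's body (76 mm by 85 mm) begins 54 mm behind the grasp point. The pads swing forward as they close: fully open they stand 13 mm farther back than shut.
Start: joints at [1.207, 0.477, 0.022, 1.555, -0.011, 1.109, -0.083], TCP at [0.171, -0.653, 0.231] pointing down, gripper open.
Joint ranges: [-2.96, 2.96], [-0.34, 2.1], [-1.41, 1.46], [0.24, 2.44], [-1.37, 4.51], [0.17, 1.92], [-2.96, 2.96]. Speed limits (rad/s): [2.39, 2.39, 3.14, 3.14, 3.14, 3.14, 3.14].

### API

Orientations are given as a rotation vector (axis times angle).
In Python, from bench import r gives the robot as it stands. The module is installed in compiled form; this text tells all that it offers.
- The arm moves only by the tool apply_moves, never from a script. Its argument "rows" is a list of rows, each a list of 6 numbers: the shift along the tool's x, y, z scaled (see below), then the turn, a rotation vector about the tool's x, y, z scaled (see below). A call has 1 to 5 rows; each row is the pose to reach, as a shift and turn from the pose commanded when the call began, along the tool's axes at that moment; what a row does not reach only later rows make up. The controller multiplies each number of a shift by 0.25 m and each number of a turn by 90 degrees. A row lasts 1/8 s, in which the tool goes at most 62.5 mm and 10.7 degrees, less where a joint would pass 70% of its speed; a pose out of reach is approached as far as the arm can. A call with a number of a shift or a turn outside -1 to 1 is refused whole. A call with a gripper value outside its range is refused whole. "claw" is the opening, from 0 (shut) to 1 (fully open), set as the call begins (left out, the last holds). The fingers move at their own pace and stop on an object; "newtons" is the grip in N (left out, the last holds). Time passes only in rows, so rows that repeat a pose let the fingers close. It gives the time, the measured TCP pose, the force, the opening and the grip force at its end, in the units of the state.
- r.get_obs(): the state, without advancing time (a new reading comes with each control period).
- r.grab_frame(name): name is "side" or "top" or "wrist"; returns a dict with "pixels" (420x560x3 uint8, red, green, blue), "intrinsics" (3x3 intrinsics, pixels), "eye" and "attitude" of the camera in the world. Camera axes: x right, y up, looking along -z (the intrinsics and any distortion apply to the point x, -y, -z); pixel columns grow to the right and rows downward; lengths in m; the calibration is good to about 2 mm. A picture is of the moment at which its call begins. There is no depth.
- r.hand_in(): hands the job in; it is judged then, once.
Trained networks look in a picture, given as the dict that the camera call returned (one of the last four; its "shot" number tells which), for a name from the list of things; names that differ only in an ending like _2 or _b are one class to them, and where a whole thing is asked for, a point or a joint stands for the part that bears it (a point fixed in the world has none). Each returns a list of dicts, best first, with "conf" (0 to 1); they miss things now and then, are a little off and sometimes report something else, mostly with a low value. They report only what shows in the picture. A call takes as long as a camera call.
- r.search_frame(picture, thing): "rect" ([left, top, width, height] in pixels, round what is visible of it).
- r.outline_of(picture, thing): "pixels" (420x560 bool, what is visible of it) and "rect" ([left, top, width, height] in pixels, round what is visible of it).
- r.landmark_of(picture, thing): "point" ([column, row] in pixels: a listed point, or the origin of a listed thing).
The state is a dict: "clock": time; "joints": joint angles; "qvel": joint speeds; "tau": joint torques, N m; "tcp_pos": TCP position; "orientation": TCP orientation; "contact_force": force on the tool from outside, world axes, zero at the start; "moment": the same for the moment, N m; "grip_width": finger opening in m; "gripper_force": force on a finger pad.
Only numpy, scipy, OpenCV 4.12 (cv2) and the standard library are available. Lean on these libraries where they do the work, as an engineer would, in place of code of your own. Each camera call takes 0.05 s, during which the arm holds its last target. There are 200 camera calls.

## Working session

There is one attempt and no reset: what is moved stays moved. The work goes in short steps, Python scripts to look and compute and a tool call to move; the robot and the scene stay as the last step left them, time stands still between calls to the robot, and variables do not carry over. Pictures are saved under pics/ and viewed, at most 10 in all, crops included, and the job is handed in when it is done.

Besides the shell and the picture viewer there is one more tool, called after "Request:" as a command line: name --pt "numbers of a row" for each row, then --argument value for the rest. apply_moves: Moves the arm, as the interface text tells. Its arguments: {"type":"object","properties":{"rows":{"type":"array","items":{"type":"array","items":{"type":"number"}}},"claw":{"type":"number"},"newtons":{"type":"number"}},"required":["rows"]}

```bash
mkdir -p pics; cat > h.py <<'E'
import numpy as np, cv2
from scipy.spatial.transform import Rotation as R
from bench import r
def rot(p):
    a=np.array(p["attitude"],float)
    if a.shape==(3,3): return a
    return R.from_rotvec(a).as_matrix() if a.size==3 else R.from_quat(a).as_matrix()
def ray(p,uv):
    K=np.array(p["intrinsics"]); d=np.linalg.solve(K,[uv[0],uv[1],1.]); d=rot(p)@np.array([d[0],-d[1],-d[2]])
    return np.array(p["eye"],float),d/np.linalg.norm(d)
def atz(p,uv,z):
    e,d=ray(p,uv); return e+d*(z-e[2])/d[2]
def proj(p,X):
    c=rot(p).T@(np.array(X)-np.array(p["eye"])); K=np.array(p["intrinsics"]); q=K@np.array([c[0],-c[1],-c[2]]); return q[:2]/q[2]
def tri(obs):
    A=np.zeros((3,3));b=np.zeros(3)
    for p,uv in obs:
        e,d=ray(p,uv);M=np.eye(3)-np.outer(d,d);A+=M;b+=M@e
    return np.linalg.solve(A,b)
def save(p,n): cv2.imwrite(f"pics/{n}.png",p["pixels"][:,:,::-1])
E
python3 - <<'E'
from h import *
np.set_printoptions(precision=4,suppress=True)
o=r.get_obs(); print(o)
P={}
for n in ["side","top","wrist"]:
    p=r.grab_frame(n);P[n]=p;save(p,n+"0");print(n,{k:v for k,v in p.items() if k!="pixels"})
    for t in ["cabinet","drawer_handle","loupe_head"]:
        print(n,t,[(np.array(x["point"]),round(x["conf"],2)) for x in r.landmark_of(p,t)][:3])
a=np.vstack([P[n]["pixels"] for n in ["side","top"]]);cv2.imwrite("pics/both.png",cv2.resize(a[:,:,::-1],None,fx=.71,fy=.71))
E
```

```text
{'clock': 0.0, 'joints': array([ 1.2069,  0.4778,  0.0223,  1.5564, -0.0115,  1.1093, -0.0831]), 'qvel': array([ 0.    , -0.0007, -0.0014, -0.0003, -0.0022,  0.0007, -0.0002]), 'tau': array([ -0.0006, -59.6458,   1.6078, -28.1199,   0.0125,   0.0095,
         0.    ]), 'tcp_pos': array([ 0.1706, -0.6525,  0.2304]), 'orientation': array([-3.1142, -0.4006,  0.0006]), 'contact_force': array([-0.0684,  0.8821,  0.1885]), 'moment': array([-0.0457, -0.0298, -0.0265]), 'gripper_force': 0.0, 'grip_width': 0.08523394815894772}
side {'intrinsics': array([[470.1087,   0.    , 281.4846],
       [  0.    , 470.1087, 213.1042],
       [  0.    ,   0.    ,   1.    ]]), 'eye': array([1.1162, 0.5204, 0.7534]), 'attitude': array([0.3995, 0.9621, 2.2438]), 'shot': 1}
side cabinet [(array([259. , 281.7]), 0.87)]
side drawer_handle [(array([400.1, 302.3]), 0.62)]
side loupe_head [(array([258.9, 279.6]), 0.45)]
top {'intrinsics': array([[387.6733,   0.    , 278.1635],
       [  0.    , 387.6733, 203.9986],
       [  0.    ,   0.    ,   1.    ]]), 'eye': array([0.4643, 0.0306, 0.9207]), 'attitude': array([ 0.1538, -0.149 , -1.5678]), 'shot': 2}
top cabinet [(array([272.4, 168.3]), 0.59)]
top drawer_handle [(array([258.8, 226.7]), 0.71)]
top loupe_head []
wrist {'intrinsics': array([[356.2515,   0.    , 277.0938],
       [  0.    , 356.2515, 212.9135],
       [  0.    ,   0.    ,   1.    ]]), 'eye': array([ 0.2348, -0.6366,  0.3737]), 'attitude': array([-0.2233,  0.1725, -1.3072]), 'shot': 3}
wrist cabinet []
wrist drawer_handle []
wrist loupe_head []
```

View pics/both.png

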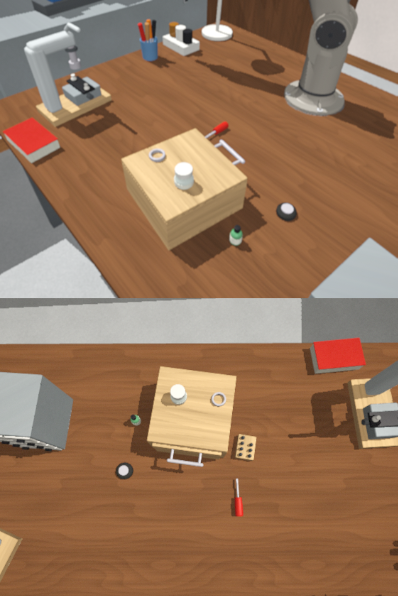

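```bash
cat > fit.py <<'E'
from h import *
from scipy.optimize import minimize
np.set_printoptions(precision=4,suppress=True)
P=[r.grab_frame(n) for n in ("top","side")]
ms=[r.outline_of(p,"cabinet")[0]["pixels"] for p in P]
hs=[r.landmark_of(p,"drawer_handle")[0]["point"] for p in P]
hm=[r.outline_of(p,"drawer_handle")[0]["pixels"] for p in P]
def corners(q):
    c,s=np.cos(q[2]),np.sin(q[2])
    return [[q[0]+c*a-s*b,q[1]+s*a+c*b,z] for a in(-.12,.12) for b in(-.12,.12) for z in(0,.125)]
def cost(q):
    t=0
    for p,m in zip(P,ms):
        h=cv2.convexHull(np.float32([proj(p,X) for X in corners(q)]))
        im=np.zeros(m.shape,np.uint8);cv2.fillConvexPoly(im,np.int32(h*16),1,shift=4)
        t+=1-(im&m).sum()/(im|m).sum()
    return t
g=atz(P[0],cv2.moments(ms[0].astype(np.uint8))and np.argwhere(ms[0])[:,::-1].mean(0),.1)
best=min((minimize(cost,[g[0],g[1],y],method="Nelder-Mead",options=dict(initial_simplex=[[g[0],g[1],y],[g[0]+.03,g[1],y],[g[0],g[1]+.03,y],[g[0],g[1],y+.15]])) for y in(-.2,0,.2)),key=lambda s:s.fun)
q=best.x;print("cab",q,best.fun)
H=tri(list(zip(P,hs)));print("handle tri",H,"atz",[atz(p,h,.1) for p,h in zip(P,hs)])
c,s=np.cos(q[2]),np.sin(q[2]);d=np.array([[c,s],[-s,c]])@(atz(P[0],hs[0],.1)[:2]-q[:2]);print("handle in cab",d,"drawer",-d[0]-.155)
ims=[]
for p,m in zip(P,hm):
    im=p["pixels"][:,:,::-1].copy()
    for X in corners(q): cv2.circle(im,tuple(np.int32(proj(p,X))),2,(255,0,255),-1)
    u=np.int32(proj(p,[H[0],H[1],.1]));cv2.circle(im,tuple(u),2,(0,255,0),-1)
    ims.append(cv2.resize(im[max(u[1]-150,0):max(u[1]-150,0)+200,max(u[0]-200,0):max(u[0]-200,0)+270],None,fx=1.45,fy=1.45))
    ca=cv2.minAreaRect(np.argwhere(m)[:,::-1].astype(np.float32));print(ca)
w=min(i.shape[1] for i in ims);cv2.imwrite("pics/fit.png",np.hstack([i[:290,:w] for i in ims]))
E
python3 fit.py
```

```text
cab [ 0.7297  0.0487 -0.1435] 0.1984107339413813
handle tri [0.5683 0.0703 0.1045] atz [array([0.5688, 0.0705, 0.1   ]), array([0.5645, 0.0672, 0.1   ])]
handle in cab [-0.1623 -0.0014] drawer 0.007304777716760247
((261.8191223144531, 220.93466186523438), (97.42982482910156, 25.233909606933594), 7.969610214233398)
((322.8700866699219, 216.63531494140625), (46.226505279541016, 15.062568664550781), 43.83086395263672)
```

View pics/fit.png

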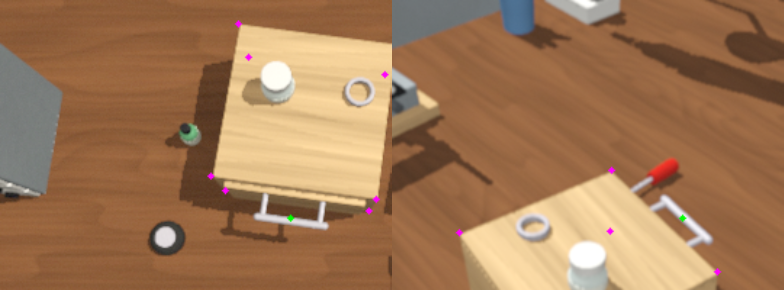

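The overlay shows the box fit within about 2 px. The handle bar runs from (256,216) to (327,226) in the top crop, which agrees with a yaw of about −0.14, and the drawer is about 7 mm open. Next I work out the moves.

```bash
cat > plan.py <<'E'
import sys
from h import *
np.set_printoptions(precision=3,suppress=True)
def plan(x,y,z,yawdeg):
    "scaled shift/turn from the measured pose to TCP x,y,z, tool down, tool x at yawdeg"
    o=r.get_obs();C=R.from_rotvec(o["orientation"])
    a=np.radians(yawdeg);X=np.array([np.cos(a),np.sin(a),0]);Z=np.array([0,0,-1.]);T=R.from_matrix(np.c_[X,np.cross(Z,X),Z])
    s=C.inv().apply(np.array([x,y,z])-o["tcp_pos"])/.25; t=(C.inv()*T).as_rotvec()/(np.pi/2)
    xa=C.as_matrix()[:,0];print("tool x deg",np.degrees(np.arctan2(xa[1],xa[0])),"tcp",o["tcp_pos"],"clk",o["clock"],"j7",o["joints"])
    print("shift",s,"turn",t,"rows>=",max(np.linalg.norm(s)*4,np.linalg.norm(t)*90/10.7))
if __name__=="__main__": plan(*map(float,sys.argv[1:]))
E
python3 plan.py 0.568 0.070 0.24 82
```

```text
tool x deg 14.654327503031588 tcp [ 0.171 -0.653  0.231] clk 1.0 j7 [ 1.207  0.477  0.022  1.555 -0.011  1.109 -0.083]
shift [ 2.269 -2.396 -0.035] turn [ 0.     0.    -0.748] rows>= 13.200402011977912
```

Request:
apply_moves --pt "0.16 -0.17 -0.01 0 0 -0.06" --pt "0.33 -0.35 -0.01 0 0 -0.12" --pt "0.5 -0.53 -0.02 0 0 -0.18" --pt "0.67 -0.71 -0.02 0 0 -0.24" --pt "0.82 -0.87 -0.02 0 0 -0.3" --claw 0.33

```text
clock: 1.62
tcp_pos: [0.3152, -0.3887, 0.2367]
orientation: [2.933, 1.123, 0.001]
contact_force: [0.8, 0.0, -0.1]
grip_width: 0.0282
gripper_force: 0.0
```

```bash
python3 plan.py 0.568 0.070 0.24 82
```

```text
tool x deg 41.88313254101486 tcp [ 0.315 -0.389  0.237] clk 1.625 j7 [ 0.936  0.193 -0.194  1.949  0.044  1.003 -0.118]
shift [ 1.978 -0.691 -0.014] turn [ 0.001  0.    -0.446] rows>= 8.380544254355488
```

Request:
apply_moves --pt "0.2 -0.07 0 0 0 -0.05" --pt "0.4 -0.14 0 0 0 -0.1" --pt "0.6 -0.21 0 0 0 -0.15" --pt "0.8 -0.28 0 0 0 -0.2" --pt "1.0 -0.35 0 0 0 -0.25"

```text
clock: 2.25
tcp_pos: [0.4435, -0.1578, 0.2367]
orientation: [2.659, 1.671, 0.001]
contact_force: [-0.5, -1.2, 0.7]
grip_width: 0.028
gripper_force: 0.0
```

```bash
python3 plan.py 0.568 0.070 0.24 82
```

```text
tool x deg 64.28608866590649 tcp [ 0.444 -0.158  0.237] clk 2.25 j7 [ 0.611  0.163 -0.442  1.997  0.083  0.998 -0.32 ]
shift [ 1.037  0.053 -0.013] turn [ 0.001  0.    -0.197] rows>= 4.154228539509918
```

Request:
apply_moves --pt "0.22 0.01 0 0 0 -0.05" --pt "0.44 0.02 0 0 0 -0.1" --pt "0.66 0.03 0 0 0 -0.15" --pt "0.85 0.04 0 0 0 -0.2" --pt "1.0 0.053 0 0 0 -0.2"

```text
clock: 2.88
tcp_pos: [0.5644, 0.0621, 0.2365]
orientation: [-2.366, -2.067, -0.001]
contact_force: [0.8, -0.9, 0.1]
grip_width: 0.0281
gripper_force: 0.0
```

```bash
cat > look1.py <<'E'
from h import *
np.set_printoptions(precision=4,suppress=True)
W=[r.grab_frame(n) for n in ("wrist","top","side")]; p=W[0]
for q in W:
    for l in r.landmark_of(q,"drawer_handle")[:1]: print(l["point"],l["conf"],atz(q,l["point"],.1))
    for l in r.outline_of(q,"drawer_handle")[:1]: print(l["conf"],cv2.minAreaRect(np.argwhere(l["pixels"])[:,::-1].astype(np.float32)))
save(p,"w1")
E
python3 look1.py;python3 plan.py 0.568 0.070 0.24 82
```

```text
[279.3, 191.5] 0.55 [0.568  0.0698 0.1   ]
0.93 ((304.6605224609375, 151.80972290039062), (71.72122955322266, 221.27325439453125), 2.9464473724365234)
0.67 ((272.6623229980469, 149.07086181640625), (110.60384368896484, 94.90449523925781), 7.326406955718994)
[323.6, 214.2] 0.57 [0.5736 0.0728 0.1   ]
0.57 ((323.7193908691406, 216.25062561035156), (45.47625732421875, 13.966058731079102), 43.83086395263672)
tool x deg 82.0408803705245 tcp [0.563 0.059 0.236] clk 3.325 j7 [ 0.258  0.354 -0.591  1.782  0.223  1.073 -0.551]
shift [ 0.048  0.012 -0.015] turn [0.    0.001 0.   ] rows>= 0.20584042844507316
```

View pics/w1.png

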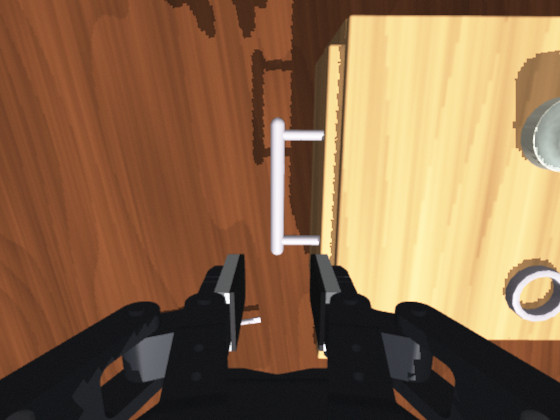

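The wrist view shows the bar running from (279,118) to (277,252). The drawer front is at about col 320–330, and the fingers straddle the bar line below it. Next I compute the bar direction.

```bash
python3 - <<'E'
from h import *
p=r.grab_frame("wrist")
a,b=[atz(p,u,.1) for u in((279,120),(277,252))];print(a,b,(a+b)/2,np.linalg.norm(a-b),np.degrees(np.arctan2(*(a-b)[1::-1])))
for u,z in (((349,15),.125),((338,160),.125),((330,46),.11),((320,238),.11)): print(u,atz(p,u,z))
E
python3 plan.py 0.568 0.070 0.084 82
```

```text
[0.57428907 0.12083101 0.1       ] [0.55798491 0.01534475 0.1       ] [0.56613699 0.06808788 0.1       ] 0.106738824783354 81.21378077465533
(349, 15) [0.62759958 0.17944257 0.125     ]
(338, 160) [0.6118557  0.08806146 0.125     ]
(330, 46) [0.61610262 0.16524052 0.11      ]
(320, 238) [0.59410673 0.02625429 0.11      ]
tool x deg 82.05485959005472 tcp [0.563 0.059 0.236] clk 3.375 j7 [ 0.258  0.354 -0.592  1.782  0.222  1.073 -0.551]
shift [0.047 0.012 0.61 ] turn [0.    0.    0.001] rows>= 2.4464032583799606
```

Request:
apply_moves --pt "0.04 0.008 0.1 0 0 0.01" --pt "0.04 0.008 0.2 0 0 0.01" --pt "0.04 0.008 0.35 0 0 0.01" --pt "0.04 0.008 0.48 0 0 0.01" --pt "0.04 0.008 0.48 0 0 0.01"

```text
clock: 4.0
tcp_pos: [0.5651, 0.0686, 0.1143]
orientation: [-2.383, -2.043, 0.007]
contact_force: [-0.2, 0.6, 0.6]
grip_width: 0.028
gripper_force: 0.0
```

```bash
python3 - <<'E'
from h import *
save(r.grab_frame("wrist"),"w2")
E
python3 plan.py 0.567 0.069 0.084 81
```

```text
tool x deg 81.22727451613005 tcp [0.567 0.069 0.116] clk 4.05 j7 [ 0.188  0.501 -0.541  1.88   0.334  0.853 -0.675]
shift [-0.     0.002  0.128] turn [-0.001  0.     0.003] rows>= 0.5134055786779512
```

View pics/w2.png

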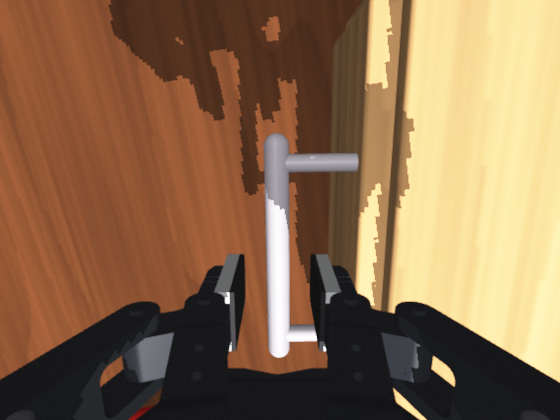

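```bash
python3 - <<'E'
from h import *
p=r.grab_frame("wrist");t=r.get_obs()["tcp_pos"]
print(proj(p,[t[0],t[1],.1]),[atz(p,u,.1) for u in((276,140),(279,352))])
E
```

```text
[277.88884831 257.9866675 ] [array([0.57506407, 0.12429844, 0.1       ]), array([0.56012984, 0.01808721, 0.1       ])]
```

The bar lies midway between the fingers at col 278, and its centre comes out at (0.568, 0.071), so I lower and grip.

Request:
apply_moves --pt "0.005 0.002 0.06 0 0 0" --pt "0.005 0.002 0.128 0 0 0" --pt "0.005 0.002 0.128 0 0 0"

```text
clock: 4.47
tcp_pos: [0.5664, 0.0704, 0.0827]
orientation: [-2.383, -2.045, 0.004]
contact_force: [0.1, -0.3, 0.4]
grip_width: 0.0284
gripper_force: 0.0
```

Request:
apply_moves --pt "0 0 0 0 0 0" --pt "0 0 0 0 0 0" --pt "0 0 0 0 0 0" --claw 0 --newtons 30

```text
clock: 4.85
tcp_pos: [0.5673, 0.0709, 0.0842]
orientation: [-2.384, -2.046, 0.001]
contact_force: [0.0, 0.1, -4.4]
grip_width: 0.0096
gripper_force: 29.2
```

Request:
apply_moves --pt "0 -0.06 0 0 0 0" --pt "0 -0.15 0 0 0 0" --pt "0 -0.25 0 0 0 0" --pt "0 -0.35 0 0 0 0" --pt "0 -0.43 0 0 0 0"

```text
clock: 5.48
tcp_pos: [0.4605, 0.086, 0.0842]
orientation: [2.384, 2.044, -0.001]
contact_force: [3.4, -2.9, -8.3]
grip_width: 0.0097
gripper_force: 30.2
```

Request:
apply_moves --pt "0 -0.02 0 0 0 0" --pt "0 -0.04 0 0 0 0" --pt "0 -0.06 0 0 0 0" --pt "0 -0.08 0 0 0 0" --pt "0 -0.09 0 0 0 0"

```text
clock: 6.1
tcp_pos: [0.4395, 0.089, 0.0842]
orientation: [2.385, 2.043, -0.002]
contact_force: [2.2, -5.6, -6.5]
grip_width: 0.0099
gripper_force: 30.3
```

Request:
apply_moves --pt "0 -0.012 0 0 0 0" --pt "0 -0.024 0 0 0 0" --pt "0 -0.03 0 0 0 0" --pt "0 -0.03 0 0 0 0"

```text
clock: 6.6
tcp_pos: [0.4374, 0.0895, 0.0845]
orientation: [2.384, 2.038, 0.01]
contact_force: [20.0, -8.3, -26.4]
grip_width: 0.0098
gripper_force: 29.1
```

```bash
python3 - <<'E'
from h import *
o=r.get_obs();print(o["tcp_pos"],o["contact_force"],o["joints"])
E
```

```text
[0.43739249 0.08946537 0.08445303] [ 19.95996242  -8.3095817  -26.42839055] [ 0.14455972  0.37707021 -0.56965992  2.18572534  0.33723699  0.65374661
 -0.81862027]
```

Request:
apply_moves --pt "0 0.02 0 0 0 0" --pt "0 0.02 0 0 0 0" --pt "0 0.02 0 0 0 0" --claw 0.33

```text
clock: 6.98
tcp_pos: [0.4367, 0.0916, 0.0846]
orientation: [-2.383, -2.046, -0.001]
contact_force: [-0.1, -0.2, -0.0]
grip_width: 0.0277
gripper_force: 0.0
```

Request:
apply_moves --pt "0 0 -0.1 0 0 0" --pt "0 0 -0.25 0 0 0" --pt "0 0 -0.4 0 0 0" --pt "0 0 -0.5 0 0 0" --pt "0 0 -0.5 0 0 0"

```text
clock: 7.6
tcp_pos: [0.4377, 0.0916, 0.2111]
orientation: [2.382, 2.044, 0.005]
contact_force: [0.7, 0.5, -0.9]
grip_width: 0.0279
gripper_force: 0.0
```

```bash
cat > look2.py <<'E'
from h import *
import sys
np.set_printoptions(precision=4,suppress=True)
W={n:r.grab_frame(n) for n in ("wrist","top","side")}
O={}
for n,q in W.items():
    for t,z in (("drawer_handle",.1),("loupe_head",.085),("loupe_lens",.089),("button_face",.085)):
        for l in r.landmark_of(q,t)[:1]:
            print(n,t,l["point"],round(l["conf"],2),atz(q,l["point"],z)); O.setdefault(t,[]).append((q,l["point"]))
for t in O:
    if len(O[t])>1: print("tri",t,tri(O[t]))
save(W["wrist"],sys.argv[1])
print(r.get_obs()["tcp_pos"])
E
python3 look2.py w3
```

```text
wrist loupe_head [403.5, 202.3] 0.98 [0.5361 0.0782 0.085 ]
wrist loupe_lens [470.4, 204.4] 0.9 [0.5855 0.0699 0.089 ]
wrist button_face [409.0, 177.0] 0.72 [0.5415 0.0974 0.085 ]
top loupe_head [257.6, 245.3] 0.71 [0.537  0.0775 0.085 ]
top loupe_lens [263.0, 222.8] 0.76 [0.5852 0.066  0.089 ]
side drawer_handle [373.2, 190.4] 0.79 [0.4385 0.0912 0.1   ]
side loupe_head [340.3, 212.9] 0.91 [0.5319 0.0827 0.085 ]
side loupe_lens [318.0, 222.3] 0.6 [0.5904 0.0744 0.089 ]
side button_face [332.1, 339.8] 0.65 [0.7654 0.2781 0.085 ]
tri loupe_head [0.5351 0.0799 0.0866]
tri loupe_lens [0.5865 0.0683 0.0835]
tri button_face [ 0.6214  0.1059 -0.1918]
[0.4367 0.0909 0.2093]
```

View pics/w3.png

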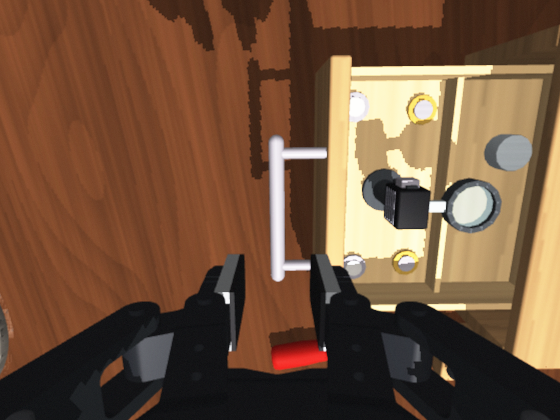

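The drawer stands open. In the wrist view the grip block is at (408,205), the lens ring at (470,205) and the button on the +y side at (407,182). The head is at about (0.536, 0.078) and the box yaw about −9°. Next I turn a quarter and go above the head.

Request:
apply_moves --pt "0 0.07 0 0 0 0.11" --pt "0 0.15 0 0 0 0.22" --pt "0 0.23 0 0 0 0.33" --pt "0 0.3 0 0 0 0.44" --pt "0 0.36 0 0 0 0.55" --claw 0.8

```text
clock: 8.98
tcp_pos: [0.5263, 0.0771, 0.2092]
orientation: [-3.024, -0.851, 0.0]
contact_force: [0.9, -0.0, 0.1]
grip_width: 0.0685
gripper_force: 0.0
```

```bash
python3 plan.py 0.536 0.0775 0.17 -9
```

```text
tool x deg 31.41576977402095 tcp [0.526 0.077 0.209] clk 8.975 j7 [ 0.135  0.306 -0.478  1.895  0.167  0.98  -1.44 ]
shift [0.034 0.019 0.157] turn [-0.     0.     0.449] rows>= 3.7771747631367925
```

Request:
apply_moves --pt "0.01 0.005 0.03 0 0 0.11" --pt "0.02 0.01 0.08 0 0 0.22" --pt "0.034 0.019 0.13 0 0 0.33" --pt "0.034 0.019 0.157 0 0 0.44" --pt "0.034 0.019 0.157 0 0 0.449"

```text
clock: 9.6
tcp_pos: [0.535, 0.0777, 0.1695]
orientation: [3.132, -0.235, -0.002]
contact_force: [0.6, -0.9, -0.2]
grip_width: 0.0683
gripper_force: 0.0
```

```bash
python3 look2.py w4; python3 plan.py 0.536 0.0775 0.066 -9
```

```text
wrist drawer_handle [280.3, 362.9] 0.83 [0.437  0.0901 0.1   ]
wrist loupe_head [276.3, 217.5] 0.87 [0.537  0.0777 0.085 ]
wrist loupe_lens [277.7, 142.1] 0.9 [0.5857 0.0694 0.089 ]
wrist button_face [248.8, 219.8] 0.51 [0.5382 0.096  0.085 ]
top loupe_head [274.5, 169.8] 0.68 [0.7053 0.0411 0.085 ]
side drawer_handle [373.3, 188.9] 0.88 [0.4344 0.0881 0.1   ]
side loupe_head [340.7, 211.7] 0.67 [0.5285 0.0808 0.085 ]
side loupe_lens [321.0, 219.9] 0.52 [0.5808 0.0735 0.089 ]
side button_face [342.4, 217.7] 0.47 [0.5394 0.0954 0.085 ]
tri drawer_handle [0.4382 0.09   0.1027]
tri loupe_head [0.6149 0.083  0.1977]
tri loupe_lens [0.5836 0.0718 0.0897]
tri button_face [0.5387 0.0956 0.0849]
[0.5354 0.0777 0.1701]
tool x deg -8.645944203961603 tcp [0.535 0.078 0.17 ] clk 10.35 j7 [ 0.015  0.35  -0.336  1.919  0.145  0.895 -2.114]
shift [0.002 0.    0.416] turn [-0.    -0.     0.004] rows>= 1.6653515003822474
```

View pics/w4.png

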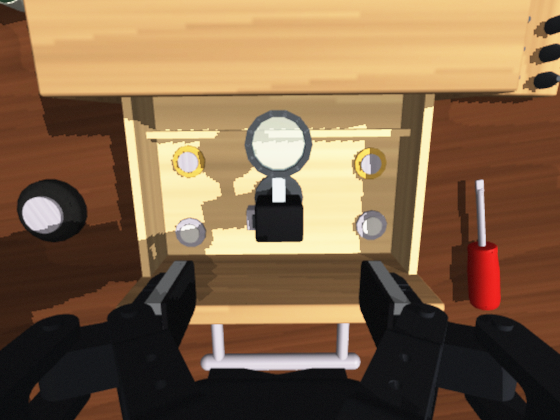

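The block is centred between the fingers at (279,218), and the lens lies ahead at (278,143). The head is at (0.537, 0.0777), 195 mm from the box centre, which means the drawer is fully out. I lower with a narrower opening.

Request:
apply_moves --pt "0.006 0 0.06 0 0 0.004" --pt "0.006 0 0.16 0 0 0.004" --pt "0.006 0 0.28 0 0 0.004" --pt "0.006 0 0.38 0 0 0.004" --pt "0.006 0 0.42 0 0 0.004" --claw 0.58

```text
clock: 10.98
tcp_pos: [0.5355, 0.0772, 0.0628]
orientation: [3.131, -0.247, -0.005]
contact_force: [-0.6, -0.0, 0.1]
grip_width: 0.0491
gripper_force: 0.0
```

```bash
python3 look2.py w5; python3 plan.py 0.537 0.0777 0.065 -9
```

```text
wrist loupe_head [275.4, 297.9] 0.88 [0.5367 0.0775 0.085 ]
wrist loupe_lens [274.6, 170.7] 0.84 [0.5844 0.0701 0.089 ]
wrist button_face [222.9, 299.0] 0.89 [0.5393 0.0969 0.085 ]
top button_face [335.4, 283.9] 0.54 [ 0.4553 -0.0874  0.085 ]
side drawer_handle [371.9, 190.6] 0.84 [0.4412 0.0898 0.1   ]
side loupe_head [340.3, 212.5] 0.76 [0.531  0.0819 0.085 ]
side loupe_lens [319.2, 222.2] 0.68 [0.5884 0.0758 0.089 ]
tri loupe_head [0.5312 0.0791 0.081 ]
tri loupe_lens [0.583  0.0706 0.0817]
tri button_face [0.516  0.0025 0.1668]
[0.5369 0.0774 0.0652]
tool x deg -9.019595976749429 tcp [0.537 0.077 0.065] clk 11.725 j7 [-0.023  0.499 -0.296  1.988  0.223  0.684 -2.187]
shift [ 0.    -0.001  0.001] turn [-0. -0. -0.] rows>= 0.0052596553386702214
```

View pics/w5.png

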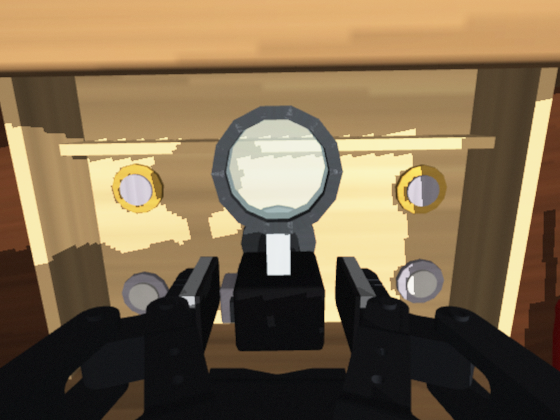

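The fingers straddle the block (cols 237–322) and its button (222–236) without touching either, so I close.

Request:
apply_moves --pt "0 0 0 0 0 0" --pt "0 0 0 0 0 0" --pt "0 0 0 0 0 0" --pt "0 0 0 0 0 0" --claw 0 --newtons 45

```text
clock: 12.22
tcp_pos: [0.5371, 0.0773, 0.0654]
orientation: [3.132, -0.246, 0.001]
contact_force: [-1.5, 0.5, 5.0]
grip_width: 0.0295
gripper_force: 47.1
```

The width is 29.5 mm, so the button is flush. I lift slowly.

Request:
apply_moves --pt "0 0 -0.02 0 0 0" --pt "0 0 -0.05 0 0 0" --pt "0 0 -0.08 0 0 0" --pt "0 0 -0.11 0 0 0" --pt "0 0 -0.14 0 0 0"

```text
clock: 12.85
tcp_pos: [0.5369, 0.0773, 0.1008]
orientation: [3.132, -0.247, 0.0]
contact_force: [1.9, -1.7, -5.5]
grip_width: 0.0296
gripper_force: 44.6
```

Request:
apply_moves --pt "0 0 -0.03 0 0 0" --pt "0 0 -0.06 0 0 0" --pt "0 0 -0.09 0 0 0" --pt "0 0 -0.12 0 0 0" --pt "0 0 -0.15 0 0 0"

```text
clock: 13.48
tcp_pos: [0.5368, 0.0772, 0.1379]
orientation: [3.132, -0.247, -0.0]
contact_force: [1.6, -2.2, -7.4]
grip_width: 0.0294
gripper_force: 44.8
```

Request:
apply_moves --pt "0 0 -0.015 0 0 0" --pt "0 0 -0.03 0 0 0" --pt "0 0 -0.042 0 0 0" --pt "0 0 -0.05 0 0 0" --pt "0 0 -0.05 0 0 0"

```text
clock: 14.1
tcp_pos: [0.5367, 0.0773, 0.1497]
orientation: [3.132, -0.247, -0.001]
contact_force: [3.3, -2.7, -10.4]
grip_width: 0.0293
gripper_force: 47.1
```

Request:
apply_moves --pt "0 0 -0.006 0 0 0" --pt "0 0 -0.01 0 0 0" --pt "0 0 -0.01 0 0 0"

```text
clock: 14.48
tcp_pos: [0.5358, 0.0771, 0.15]
orientation: [3.131, -0.246, -0.004]
contact_force: [7.4, -1.0, -26.7]
grip_width: 0.0296
gripper_force: 47.2
```

```bash
sed -i 's/("loupe_head",.085),("loupe_lens",.089),("button_face",.085)/("loupe_head",.169),("loupe_lens",.173),("button_face",.169)/' look2.py; sed -i '$a save(W["side"],"s6")\no=r.get_obs();print(o["contact_force"],o["grip_width"])' look2.py; python3 look2.py w6
```

```text
wrist loupe_head [278.0, 290.4] 0.62 [0.5382 0.0762 0.169 ]
wrist loupe_lens [275.8, 169.2] 0.71 [0.5847 0.0696 0.173 ]
wrist button_face [274.5, 167.9] 0.34 [0.5846 0.0701 0.169 ]
top drawer_handle [173.4, 244.0] 0.23 [0.5388 0.2549 0.1   ]
top button_face [272.4, 166.7] 0.49 [0.6876 0.0443 0.169 ]
side drawer_handle [371.0, 189.9] 0.85 [0.4408 0.087  0.1   ]
side loupe_head [343.7, 180.7] 0.76 [0.5312 0.0791 0.169 ]
side loupe_lens [321.8, 191.9] 0.7 [0.592  0.0774 0.173 ]
side button_face [374.1, 191.8] 0.66 [0.512  0.1404 0.169 ]
tri loupe_head [0.5343 0.0779 0.168 ]
tri loupe_lens [0.5832 0.0699 0.1632]
tri button_face [0.6097 0.0964 0.2435]
tri drawer_handle [0.5475 0.1936 0.2282]
[0.5358 0.0771 0.15  ]
[  6.7927  -2.0201 -27.7392] 0.029355230661083836
```

View pics/s6.png

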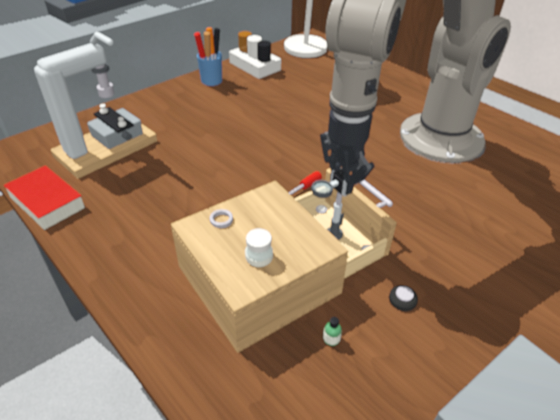

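Full height is confirmed: the head is at about 0.169 m, the force jumped at the hard stop, and the side view shows the lens at (322,190) above the open drawer with the bystanders untouched. I ease the pull slightly and hand in.

Request:
apply_moves --pt "0 0 0.005 0 0 0" --pt "0 0 0.005 0 0 0" --pt "0 0 0.005 0 0 0"

```text
clock: 15.6
tcp_pos: [0.5361, 0.0771, 0.1499]
orientation: [3.131, -0.246, -0.003]
contact_force: [4.9, -2.7, -17.7]
grip_width: 0.0296
gripper_force: 48.6
```

```bash
python3 -c "
from bench import r
o=r.get_obs();print(o['tcp_pos'],o['contact_force'],o['grip_width'])
if o['tcp_pos'][2]>.149: print(r.hand_in())"
```

```text
[0.53610947 0.07713505 0.1498725 ] [  4.90170324  -2.6890727  -17.7483718 ] 0.02958539273599027
the job is handed in; nothing more can be done
None
```

I pulled the drawer out to its stop, drew the loupe up to its second stop, and handed the job in at about 15.6 s with the gripper still holding the grip at full height; the judge's verdict was not shown.

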